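# Clamp the drying rod against its depth stop

### The arm

A 7-joint arm with a two-finger parallel gripper is mounted at the origin on the work surface. World frame = base frame: x ahead of the robot, y to its left, z up, the work surface at z = 0. Lengths are in m, angles in rad, forces in N, time in s.
With the tool pointing down it reaches from about 0.425 to 0.95 m from the base axis. Payload 4.7 kg.
Tool frame: the origin (TCP) lies on the centre line of the jaws, within the pads' length; the fingertips stand robot.nose_length ahead of it and the grasp point (between the pads) lies 8 mm behind it (robot.nose_length is the distance from the TCP to the fingertips, in m); z points along the fingers, y is the line along which they close (so a half turn about z gives the same grasp; the last joint's range is limited). The gripper opens to 85 mm and grips with 20 to 120 N. Pads are 22 mm wide; open, the fingers measure 114 mm over their backs; the gripper's body (76 mm by 85 mm) begins 54 mm behind the grasp point. The pads swing forward as they close: fully open they stand 13 mm farther back than shut.
Start: joints at [1.102, 0.469, -0.049, 1.532, 0.024, 1.141, -0.082], TCP at [0.287, -0.611, 0.242] pointing down, gripper open.
Joint ranges: [-2.59, 2.59], [-0.33, 1.99], [-1.39, 1.29], [0.1, 2.45], [-1.04, 4.18], [0.21, 1.99], [-2.66, 2.66]. Speed limits (rad/s): [2.57, 2.57, 3.14, 3.14, 3.14, 3.14, 3.14].

### API

Orientations are given as [roll, pitch, yaw] about the fixed x, y, z axes, in that order (R = Rz(yaw) Ry(pitch) Rx(roll)).
In Python, from plant import robot gives the robot as it stands. Calls block until the motion is done:
- robot.goto(position, orientation): joint-space move of the TCP to a pose.
- robot.move_straight(position, vel=0.15, attitude=None, contact_N=None): straight line of the TCP; attitude=None keeps the orientation; vel is the mean speed in m/s. With contact_N (N) it stops when the force on the tool has changed by that much, and returns True; else False.
- robot.move_joints(angles): joint-space move.
- robot.grip(opening, strength=None): opening from 0.0 (shut) to 1.0 (fully open); strength is the grip in N (None keeps the last); returns when the fingers have stopped.
- robot.sleep(seconds).
- robot.inverse_kinematics(position, orientation): joint angles nearest the present ones, or None.
- robot.sense(): the state.
- robot.grab_frame(name): name is "scene" or "top"; returns a dict with "image" (480x640x3 uint8, red, green, blue), "range_z" (480x640 float32, m along the optical axis (not along the pixel's ray), 0 where there is no reading), "fx", "fy", "cx", "cy" (pixels), "R" (3x3) and "t" (3): a world point X has camera coordinates R X + t. Camera axes: x right, y down, z forward; pixel columns grow to the right and rows downward; lengths in m; the calibration is good to about 2 mm. A picture is of the moment at which its call begins.
A pose or a line that the arm cannot do raises robot.IKError and nothing moves.
- robot.close_job(): hands the job in; it is judged then, once.
The state is a dict: "t": time; "joint_pos": joint angles; "joint_velocities": joint speeds; "effort": joint torques, N m; "tcp_pos": TCP position; "tcp_rot": TCP orientation; "wrist_force": force on the tool from outside, world axes, zero at the start; "torque": the same for the moment, N m; "opening": opening from 0.0 (shut) to 1.0 (fully open); "gripper_force": force on a finger pad.
Only numpy, scipy, OpenCV 4.12 (cv2) and the standard library are available. Lean on these libraries where they do the work, as an engineer would, in place of code of your own. Each camera call takes 0.05 s, during which the arm holds its last target. There are 200 camera calls.

### The job

Take the steel drying rod with the blue end cap from its cradle and feed its bare end into the open clamp, gently, until it presses firmly on the cushioned depth stop hidden inside the bore; let go of it and then swing the red lever fully home so that the rod stays clamped at the stop. Do not ram the stop, and leave the wooden dowel and the other things on the table where they are.

Things in the scene. Friction and masses are not known exactly. Their poses are not given: they have to be found in the camera images.
- rod: Polished steel round rod, 18 mm diameter, 240 mm long, about 0.25 kg. Origin on its axis at mid-length; its x axis runs along the rod towards the bare end (x = +120 mm, the last 5 mm taper to 13 mm diameter). The other end carries a blue plastic cap of 22 mm diameter, x = -120 to -100 mm. It lies level in the cradle, axis 45 mm above the table, left or right of the dowel, bare end pointing roughly towards the clamp.
- rod_tip (a point): Centre of the rod's bare end face, on the axis, 120 mm from the rod's origin.
- cradle: Grey cradle of the steel rod, fixed to the table: base plate 180 x 56 x 8 mm with two upright saddles (14 mm thick, 36 mm wide, tops 48 mm above the table) at x = -75 and +75 mm. Origin at the centre of its underside, x along its groove, which is 20 mm wide. Between the saddles the rod is free to be grasped from above and lifted straight out.
- dowel: Wooden dowel, 18 mm diameter, 200 mm long, no cap, in a second cradle like the first, about 110 mm to one side of the rod. Origin on its axis at mid-length. To be left alone.
- clamp: Blue clamp block on a grey pedestal, fixed to the table: block 120 mm long (x), 60 mm wide (y), 65 to 125 mm above the table; foot plate 150 x 110 x 12 mm. Origin at the centre of its underside. A level round bore of 20 mm diameter runs along x, axis 95 mm above the table; the rod goes in at the -x face (the mouth) and travels to +x. The bore drags only lightly (1 to 2 N).
- clamp_mouth (a point): Centre of the bore's mouth (3 mm lead-in chamfer); axes as the clamp. Inside is a depth stop, set anew each time 65 to 95 mm from the mouth, out of sight (its thin screw shows at the rear): find it by feel. It is a damped spring plunger, 2.5 N per mm, 4 mm travel, hard beyond; once let go, the rod is pushed back until it barely touches. Hold a press of 6 to 12 N for a moment; over 25 N rams it.
- lever (a joint): Angle of the clamp's red lever (rad): 0 wide open, 1.4 fully closed at its end stop; starts between 0 and 0.25. It closes counter-clockwise seen from above: its direction is the clamp's -y axis turned by this angle, so when closed it points nearly along the clamp's +x, away from the mouth. It stays where it is left and drives a jaw down onto the rod inside the bore.
- lever_hinge (a point): Point on the lever's vertical hinge axis, 128 mm above the table, on top of the block. The lever needs 3 to 6 N at its knob.
- lever_knob (a point): Top centre of the red upright knob at the lever's end: 20 mm diameter, 34 mm tall, its top 164 mm above the table, 80 mm from the hinge axis. Push it sideways or pinch it from above. The lever arm is 8 mm thick, 16 mm wide, 130 to 138 mm above the table.
- softener: Upright white softener bottle, 68 mm diameter, 190 mm tall, bystander. Origin under its centre.
- detergent_box: Green detergent box 70 x 120 x 150 mm, bystander. Origin under its centre.
- scoop_cup: Orange measuring cup, 64 mm wide, 60 mm tall, bystander. Origin under its centre.
- lint_brush: Blue lint brush lying on the table, bystander. Origin under its centre.
- stain_jar: Jar with a yellow cap, 60 mm diameter, 75 mm tall, bystander. Origin under its centre.
- soap_bar: Yellow soap bar 85 x 55 x 28 mm, bystander. Origin under its centre.
Things that resemble listed ones, but are neither listed nor needed, are in the scene too. Of the things shaped like the rod, the steel one is meant.

How it is judged:
On the way, in this order (a step that is already met when the one before it is completed fails the run):
1. the rod is in the bore and presses on the depth stop with more than 1 N, the lever still open (contact force between rod and plunger_c0 above 1 N and value of joint lever below 0.6 rad and x of rod_tip in the frame of clamp_mouth above 0.055 m), for 0.2 s.
2. the robot has let go of the rod, which rests within 3 mm of the stop, the lever still open (contact force between the fingers and rod below 0.1 N and value of joint lever below 0.6 rad and distance between rod_tip and plunger_c0 below 0.009 m), for 0.1 s.
3. the lever is fully closed (value of joint lever above 1.3 rad), for 0.2 s.
At the end, for the whole second after the job is handed in: The rod is clamped in the bore: bare end within about 2 mm of the depth stop's resting face (tip at least 55 mm past the mouth), rod axis within 0.06 rad of the bore's, rod at rest, lever closed to at least 1.3 rad of its 1.4 (value of joint lever above 1.3 rad and distance between rod_tip and plunger_c0 below 0.0085 m and x of rod_tip in the frame of clamp_mouth above 0.055 m and angle between the x axis of rod and the x axis of clamp, either way round below 0.06 rad and linear speed of rod below 0.01 m/s); the robot touches nothing.
It fails at once if the depth stop is rammed: the rod presses on it with more than 25 N (contact force between rod and plunger_c0 above 25 N).
It fails at once if the wooden dowel is moved by more than 20 mm (distance of dowel from where it was at the start of the episode above 0.02 m).
It fails at once if another thing on the table is moved by more than 30 mm (distance of any of softener, detergent_box, scoop_cup, lint_brush, stain_jar, soap_bar from where it was at the start of the episode above 0.03 m).
It also fails if it takes over 61 s, if anything falls off the work surface, if the arm or the gripper's body presses on something with over 40 N, if the wrist force passes 120 N, or if a joint passes its speed limit or range.

## Working session

There is one attempt and no reset: what is moved stays moved. The work goes in short steps, each a Python script; the robot and the scene stay as the last script left them, time stands still between calls to the robot, and variables do not carry over. Pictures are saved under pics/ and viewed, at most 10 in all, crops included, and the job is handed in when it is done.

```bash
mkdir -p pics; ls
python3 - <<'E'
from plant import robot
import cv2,numpy as np,pickle
for n in("scene","top"):
    f=robot.grab_frame(n); pickle.dump(f,open(n+".pkl","wb")); cv2.imwrite(f"pics/{n}0.png",f["image"][:,:,::-1])
    print(n,f["fx"],f["cx"],f["cy"],np.round(f["R"],3).tolist(),np.round(f["t"],3),(-f["R"].T@f["t"]).round(3))
s=robot.sense();print(s["t"],s["tcp_pos"],s["tcp_rot"],s["opening"],robot.nose_length)
E
```

```text
pics
scene 491.9896183822491 316.14819285585156 244.622224534055 [[0.116, 0.993, -0.0], [0.711, -0.083, -0.699], [-0.694, 0.081, -0.715]] [-0.054 -0.265  1.451] [ 1.202 -0.085  0.853]
top 472.34885480818326 320.8002603062378 239.4129446889733 [[0.022, -1.0, -0.014], [-0.997, -0.021, -0.072], [0.072, 0.016, -0.997]] [0.003 0.512 1.236] [ 0.421 -0.005  1.27 ]
0.1 [ 0.2871686  -0.61032066  0.24137402] [-3.13985599e+00  6.06394539e-05  4.39797601e-01] 1.002113375805767 0.011
```

View pics/scene0.png

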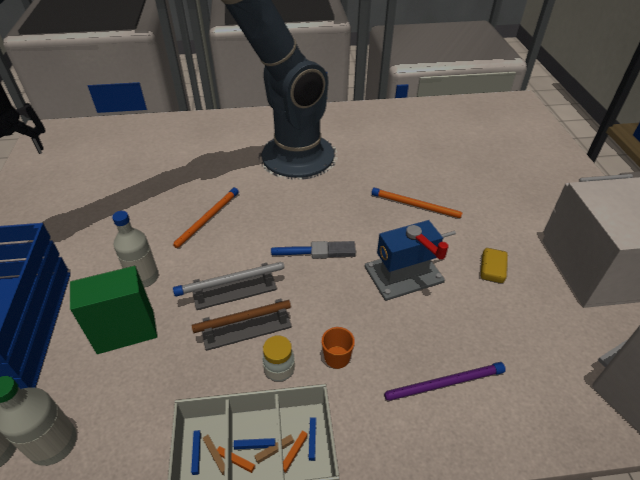

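View pics/top0.png

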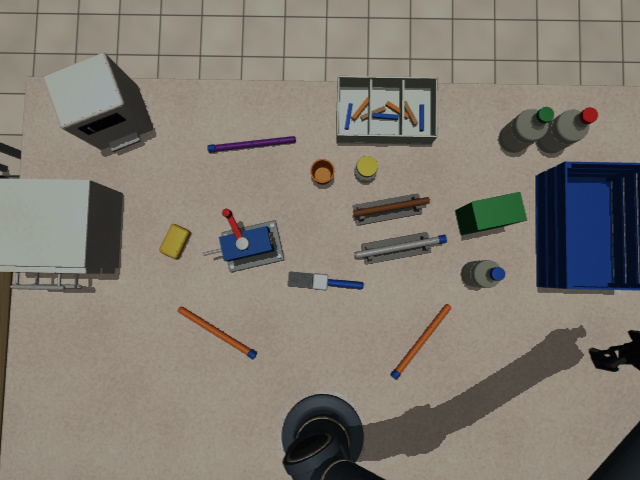

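The scene view shows the steel rod at about (230,279), its blue cap at (179,290), and the clamp at (408,250). In the top view the rod runs from its cap at (444,239) to its tip at (358,254), with the clamp at (246,243), its mouth to the right and the lever knob at (228,213).

Candidates in the top view:
- Steel grey with blue cap at (400,247): matches the description, being metallic, capped and in a cradle.
- Brown dowel at (392,208): no cap.
- Orange sticks at (217,332) and (422,341), and a purple stick at (252,145): wrong colour, and lying on the table.

I'll confirm with one enlarged crop and measure.

```bash
cat > h.py <<'E'
import numpy as np,cv2,pickle
def ray(f,u,v):
    d=f["R"].T@np.array([(u-f["cx"])/f["fx"],(v-f["cy"])/f["fy"],1.]); return -f["R"].T@f["t"],d/np.linalg.norm(d)
def onz(f,p,z):
    c,d=ray(f,*p); return c+d*(z-c[2])/d[2]
def tri(fa,pa,fb,pb):
    a,d=ray(fa,*pa); b,e=ray(fb,*pb)
    s=np.linalg.lstsq(np.c_[d,-e],b-a,rcond=None)[0]; p,q=a+d*s[0],b+e*s[1]
    return (p+q)/2,np.linalg.norm(p-q)
def mask(f,roi,lo,hi):
    x,y,w,h=roi; m=np.zeros((480,640),np.uint8)
    m[y:y+h,x:x+w]=cv2.inRange(cv2.cvtColor(f["image"],cv2.COLOR_RGB2HSV),lo,hi)[y:y+h,x:x+w]
    n,l,s,c=cv2.connectedComponentsWithStats(m)
    k=1+np.argmax(s[1:,4]); return (l==k).astype(np.uint8),c[k],s[k]
def load(): return [pickle.load(open(n+".pkl","rb")) for n in("scene","top")]
E
python3 - <<'E'
from h import *
S,T=load()
a=cv2.resize(T["image"][195:275,345:455],(800,580)[:2] and (412,300),interpolation=cv2.INTER_CUBIC)
b=cv2.resize(S["image"][250:320,165:300],(388,300),interpolation=cv2.INTER_CUBIC)
c=cv2.resize(T["image"][200:280,200:310],(412,300),interpolation=cv2.INTER_CUBIC)
d=cv2.resize(S["image"][215:305,355:471],(388,300),interpolation=cv2.INTER_CUBIC)
cv2.imwrite("pics/crop1.png",np.vstack([np.hstack([a,b]),np.hstack([c,d])])[:,:,::-1])
B=((105,120,40),(130,255,255))
R=((0,150,60),(6,255,255))
for nm,rs,rt,(lo,hi) in [("cap",(165,275,30,30),(432,228,20,20),B),("block",(370,215,75,60),(210,220,70,45),B),("red",(400,220,55,50),(215,200,35,50),R)]:
    ms,cs,ss=mask(S,rs,lo,hi); mt,ct,st=mask(T,rt,lo,hi)
    print(nm,cs.round(1),ss,ct.round(1),st,tri(S,cs,T,ct))
    for m in(ms,mt):
        k=max(cv2.findContours(m,0,1)[0],key=cv2.contourArea)
        print("  poly",cv2.approxPolyDP(k,2.,True)[:,0].tolist(),cv2.minAreaRect(k))
# steel: low saturation bright
for f,r in((S,(170,255,125,45)),(T,(350,228,90,36))):
    m,c,s=mask(f,r,(0,0,120),(180,45,255)); k=max(cv2.findContours(m,0,1)[0],key=cv2.contourArea)
    print("steel",c,s,cv2.minAreaRect(k),cv2.fitLine(k,2,0,.01,.01).ravel())
E
```

```text
cap [177.8 290.4] [173 285  10  11  80] [442.4 238.8] [439 235   8   9  53] (array([ 0.51812464, -0.29972333,  0.04510285]), np.float64(0.0020586780371144244))
  poly [[180, 285], [173, 288], [175, 295], [182, 294]] ((177.7058868408203, 290.3235168457031), (9.216353416442871, 8.48874568939209), 75.96376037597656)
  poly [[444, 235], [439, 236], [440, 243], [446, 241]] ((442.44232177734375, 238.7115478515625), (7.8446455001831055, 6.471832275390625), 78.69007110595703)
block [402.9 249.3] [ 378  227   58   45 1363] [246.1 243.4] [ 219  226   54   35 1037] (array([0.49149664, 0.19432754, 0.08329403]), np.float64(0.01488340441276935))
  poly [[435, 257], [418, 241], [405, 235], [406, 227], [380, 234], [378, 252], [381, 244], [390, 251], [390, 262], [385, 262], [389, 265], [389, 271]] ((404.10552978515625, 246.51832580566406), (38.79196548461914, 53.15936279296875), 73.3007583618164)
  poly [[267, 227], [241, 231], [249, 240], [249, 246], [245, 250], [239, 250], [235, 246], [233, 234], [219, 237], [224, 259], [272, 249]] ((245.2106475830078, 242.9128875732422), (25.109312057495117, 49.61
[... 220 characters left out ...]
 [444, 257], [446, 243], [441, 242], [436, 247], [420, 234]] ((430.1000061035156, 246.20001220703125), (33.203914642333984, 16.76007080078125), 18.43494987487793)
  poly [[231, 216], [227, 218], [237, 238], [241, 236]] ((234.4000244140625, 226.800048828125), (22.360679626464844, 6.260990142822266), 63.43495178222656)
steel [215.99297894 270.59478435] [170 255 112  35 997] ((223.57583618164062, 262.58966064453125), (33.456878662109375, 110.92767333984375), 76.32869720458984) [ 9.9579632e-01 -9.1595516e-02  2.1238904e+02  2.6986096e+02]
steel [381.20054201 236.52935863] [ 350  228   90   36 1107] ((394.5, 245.5), (35.0, 89.0), 90.0) [ 9.7055107e-01 -2.4089555e-01  3.8490271e+02  2.3827237e+02]
```

View pics/crop1.png

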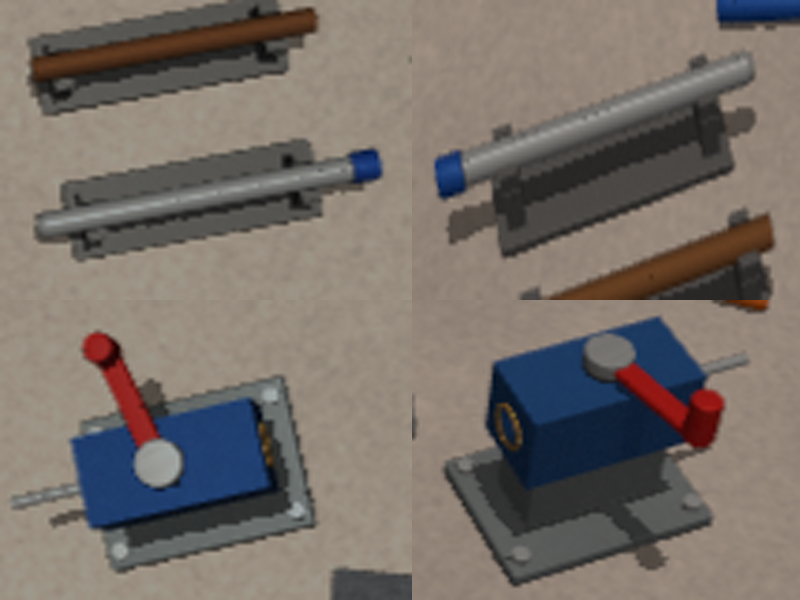

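The crop confirms a metallic grey rod with a blue cap lying in the cradle, cap at top (442,239) and bare tip at about (355,255). It also shows the clamp's mouth ring at scene (384,253) and the knob in red. Next I'll do precise fits.

```bash
cat >> h.py <<'E'
def cloud(f):
    v,u=np.mgrid[0:480,0:640]; z=f["range_z"]
    P=np.stack([(u-f["cx"])/f["fx"]*z,(v-f["cy"])/f["fy"]*z,z],-1); X=(P-f["t"])@f["R"]
    X[z==0]=np.nan; return X
E
python3 - <<'E'
from h import *
S,T=load()
cap=np.array([.518,-.300,.045])
axes=[]
for n,f in(("scene",S),("top",T)):
    X=cloud(f); H=cv2.cvtColor(f["image"],cv2.COLOR_RGB2HSV)
    # rod
    near=(np.abs(X[...,0]-.5)<.055)&(X[...,1]>-.34)&(X[...,1]<-.04)&(X[...,2]>.034)&(X[...,2]<.07)
    lab=cv2.connectedComponents(near.astype(np.uint8))[1]
    k=np.bincount(lab[lab>0]).argmax(); m=(lab==k).astype(np.uint8)
    P=X[m>0]; print(n,"rod pts",len(P),"z pct",np.nanpercentile(P[:,2],[5,50,95]).round(4),P.min(0).round(3),P.max(0).round(3))
    c=max(cv2.findContours(m,0,1)[0],key=cv2.contourArea); r=cv2.minAreaRect(c); b=cv2.boxPoints(r)
    # image ends = midpoints of short sides
    s=sorted([(np.linalg.norm(b[i]-b[(i+1)%4]),i) for i in range(4)])
    e=sorted([tuple((b[i]+b[(i+1)%4])/2) for _,i in s[:2]]); print("  ends px",np.round(e,1).tolist())
    axes.append(e); print("  on z=.045",[onz(f,p,.045).round(4).tolist() for p in e])
    # block top face
    blue=cv2.inRange(H,(105,120,20),(130,255,255))>0
    m=(blue&(X[...,2]>.119)&(X[...,2]<.132)&(np.abs(X[...,1]-.19)<.12)&(np.abs(X[...,0]-.5)<.12)).astype(np.uint8)
    print("  block z med",np.median(X[m>0][:,2]))
    c=max(cv2.findContours(m,0,1)[0],key=cv2.contourArea); W=np.array([onz(f,p[0],.125)[:2] for p in cv2.convexHull(c)],np.float32)
    r=cv2.minAreaRect(W*1000); print("  block rect mm",r)
    # knob top / hub
    red=(cv2.inRange(H,(0,150,60),(6,255,255))>0)
    m=red&(X[...,2]>.155)&(X[...,2]<.175)&(np.abs(X[...,1]-.2)<.15); print("  knob",m.sum(),np.median(X[m],0).round(4), X[m].mean(0).round(4))
    m=(~blue)&~red&(X[...,2]>.131)&(X[...,2]<.16)&(np.abs(X[...,1]-.19)<.05)&(np.abs(X[...,0]-.5)<.05); 
    print("  hub",m.sum(),X[m].mean(0).round(4))
(sa,sb),(ta,tb)=axes
print("cap end",tri(S,sa,T,tb),"tip",tri(S,sb,T,ta))
E
```

```text
scene rod pts 1067 z pct [0.0404 0.0503 0.0549] [ 0.462 -0.307  0.034] [ 0.531 -0.072  0.058]
  ends px [[173.89999389648438, 293.5], [284.0, 265.1000061035156]]
  on z=.045 [[0.5256, -0.3062, 0.045], [0.4729, -0.0716, 0.045]]
  block z med 0.12433687168956366
  block rect mm ((501.99029541015625, 172.69964599609375), (63.76784133911133, 70.10619354248047), 14.306111335754395)
  knob 70 [0.5653 0.2389 0.1625] [0.5646 0.2386 0.1619]
  hub 173 [0.4964 0.2052 0.1383]
top rod pts 740 z pct [0.0448 0.0519 0.0569] [ 0.461 -0.308  0.034] [ 0.528 -0.072  0.061]
  ends px [[354.0, 255.1999969482422], [446.1000061035156, 238.3000030517578]]
  on z=.045 [[0.4708, -0.0729, 0.045], [0.5197, -0.3103, 0.045]]
  block z med 0.12483232721918862
  block rect mm ((491.3675842285156, 197.39617919921875), (60.51097106933594, 118.80302429199219), 14.251336097717285)
  knob 48 [0.5615 0.2384 0.1631] [0.5608 0.2384 0.1632]
  hub 158 [0.4938 0.205  0.1392]
cap end (array([ 0.52011576, -0.30989052,  0.03880863]), np.float64(0.003855980332441082)) tip (array([ 0.4709402 , -0.07231159,  0.04290396]), np.float64(0.0014796367666083969))
```

```bash
cat > go1.py <<'E'
from plant import robot
from h import *
th=np.radians(101.8); d=np.array([np.cos(th),np.sin(th)]); g=np.array([.4715,-.0723])-.15*d
S,_=load(); print("mouth px on z=.095",onz(S,(383.7,252.8),.095).round(4))
cl=np.radians(104.25)
for yaw in(th,th-np.pi):
    a=robot.inverse_kinematics([*g,.037],[np.pi,0,yaw]); b=robot.inverse_kinematics([.545,.02,.087],[np.pi,0,yaw+cl-th]); print(np.round(a,2) if a is not None else a,np.round(b,2) if b is not None else b)
yaw=th-np.pi
robot.goto([*g,.2],[np.pi,0,yaw]); robot.grip(.6,80)
robot.move_straight([*g,.037],vel=.12); s0=robot.sense()
robot.grip(0); s=robot.sense(); print(s["t"],s["tcp_pos"].round(4),s["tcp_rot"].round(3),s["opening"],s["gripper_force"],s["wrist_force"].round(1),s0["wrist_force"].round(1))
robot.move_straight([*g,.15],vel=.12); s=robot.sense(); print(s["t"],s["opening"],s["gripper_force"],s["wrist_force"].round(1),s["torque"].round(2))
E
python3 go1.py
```

```text
mouth px on z=.095 [0.5076 0.1397 0.095 ]
[ 0.66  0.57 -0.43  1.99  0.37  0.66  0.2 ] [ 0.35  0.52 -0.6   1.96  0.42  0.78 -0.24]
[ 0.2   0.54  0.18  2.01 -0.16  0.61 -2.45] [-0.88  0.73  1.11  2.03 -0.84  0.93 -2.21]
4.5833 [ 0.5026 -0.2192  0.0376] [-3.141 -0.    -1.365] 0.18344253350460657 77.91578650474548 [-1.2  0.4  5.7] [0.2 0.4 0.5]
5.675 0.18703587028744054 78.00124168395996 [-0.5  0.6 -2.1] [-0.09 -0.06  0.01]
```

```bash
cat > go2.py <<'E'
from plant import robot
from h import *
cl=np.radians(104.25); cx=np.array([np.cos(cl),np.sin(cl)]); m=np.array([.5066,.1392])
yaw=cl-np.pi; p=m-.19*cx
robot.move_straight([*p,.15],vel=.2,attitude=[np.pi,0,yaw]); robot.move_straight([*p,.0875],vel=.12)
s=robot.sense(); print(s["t"],s["tcp_pos"].round(4),s["tcp_rot"].round(3),s["joint_pos"].round(2),s["wrist_force"].round(1))
q=robot.inverse_kinematics([*(m-.05*cx),.087],[np.pi,0,yaw]); print(q)
for n in("scene","top"):
    f=robot.grab_frame(n); pickle.dump(f,open(n+"2.pkl","wb"))
S,T=[pickle.load(open(n+"2.pkl","rb")) for n in("scene","top")]
for n,f in(("scene",S),("top",T)):
    X=cloud(f); c=(X[...,:2]-m)@cx; l=(X[...,:2]-m)@np.array([-cx[1],cx[0]])
    k=(c>-.12)&(c<-.02)&(abs(l)<.03)&(X[...,2]>.07)&(X[...,2]<.12)
    cc,ll,zz=c[k],l[k],X[...,2][k]
    for a in np.arange(-.12,-.02,.02):
        j=(cc>a)&(cc<a+.02)
        if j.sum()>3: print(n,a.round(2),j.sum(),"lat",np.percentile(ll[j],[3,50,97]).round(4),"ztop",np.percentile(zz[j],97).round(4))
    print("tip at",cc.max())
a=cv2.resize(T["image"][215:275,225:345],(800,400),interpolation=cv2.INTER_CUBIC)
b=cv2.resize(S["image"][215:305,325:465],(311,200),interpolation=cv2.INTER_CUBIC)
b=cv2.resize(S["image"][230:285,300:440],(511,200),interpolation=cv2.INTER_CUBIC)
o=np.zeros((600,800,3),np.uint8); o[:400]=a; o[400:,:511]=b; cv2.imwrite("pics/pre.png",o[:,:,::-1])
E
python3 go2.py
```

```text
7.4083 [ 0.5538 -0.0456  0.0879] [-3.141 -0.    -1.323] [-0.33  0.49  0.44  1.98 -0.31  0.73 -2.6 ] [ 0.4  0.3 -1.9]
[-0.93018919  0.58959056  0.91548241  2.06438668 -0.65711586  0.80626581
 -2.50810145]
scene -0.12 79 lat [-0.0088 -0.0054  0.0046] ztop 0.1041
scene -0.1 78 lat [-0.0092 -0.0053  0.0059] ztop 0.1053
scene -0.08 80 lat [-0.0096 -0.0052  0.0045] ztop 0.1047
scene -0.06 67 lat [-0.0091 -0.0043  0.0055] ztop 0.1046
tip at -0.03966005012676996
top -0.12 56 lat [-0.008   0.0008  0.0085] ztop 0.1061
top -0.1 57 lat [-0.0078  0.0011  0.0083] ztop 0.1065
top -0.08 57 lat [-0.008   0.0008  0.0089] ztop 0.1077
top -0.06 52 lat [-0.0077  0.0006  0.0084] ztop 0.1052
tip at -0.04124725579404184
```

View pics/pre.png

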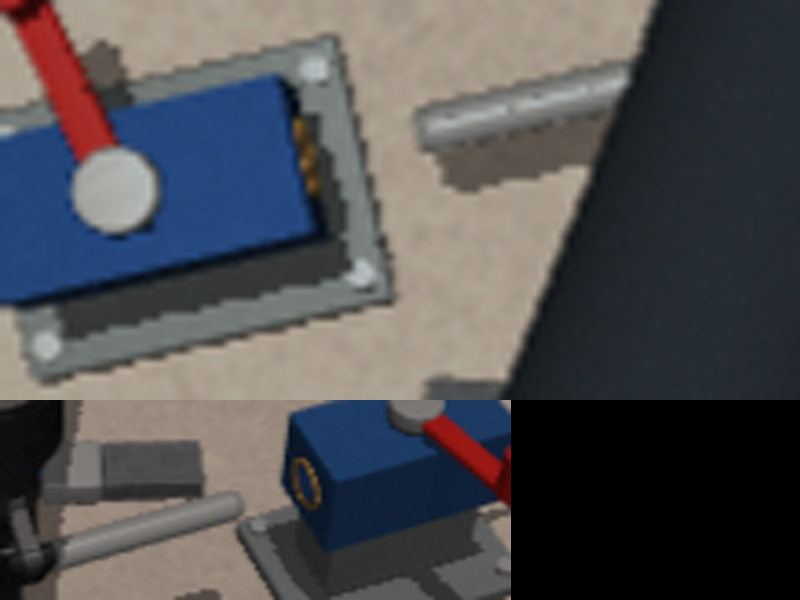

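The tip is about 40 mm before the mouth, on the bore line to within 1 mm (rod tip at crop (425,128), mouth ring at (305,155)). Feeding it in now.

```bash
cat > go3.py <<'E'
from plant import robot
from h import *
cl=np.radians(104.25); cx=np.array([np.cos(cl),np.sin(cl)]); ly=np.array([-cx[1],cx[0]]); m=np.array([.5066,.1392])
def rep(tag):
    s=robot.sense(); p=s["tcp_pos"]; w=s["wrist_force"]
    print(tag,round(s["t"],2),"tip",((p[:2]-m)@cx+.15).round(4),"lat",((p[:2]-m)@ly).round(4),"z",p[2].round(4),"F ax/lat/z",(w[:2]@cx).round(1),(w[:2]@ly).round(1),w[2].round(1),"op",round(s["opening"],3),s["torque"].round(2))
def feed(tip,vel,N,z=.0868): 
    r=robot.move_straight([*(m+(tip-.15)*cx),z],vel=vel,contact_N=N); rep(("HIT" if r else "ok")+f" {tip}"); return r
if __name__=="__main__":
    rep("start")
    if not feed(-.012,.06,10) and not feed(.012,.025,5): feed(.05,.04,6)
E
python3 go3.py
```

```text
start 7.51 tip -0.0405 lat -0.0007 z 0.0884 F ax/lat/z -0.0 -0.6 -3.0 op 0.183 [-0.02  0.01 -0.01]
ok -0.012 8.12 tip -0.0119 lat -0.0001 z 0.0869 F ax/lat/z -0.8 0.4 -1.7 op 0.182 [-0.13 -0.01  0.03]
ok 0.012 9.23 tip 0.0119 lat -0.0 z 0.0868 F ax/lat/z 0.5 -0.7 -2.8 op 0.186 [ 0.06 -0.04 -0.  ]
ok 0.05 10.33 tip 0.0499 lat 0.0001 z 0.0868 F ax/lat/z -0.2 -0.5 -1.6 op 0.182 [ 0.08 -0.02 -0.03]
```

Run:
```python
from go3 import *
r=feed(.103,.015,5)
robot.sleep(.3); rep("hold")
```

```text
HIT 0.103 12.74 tip 0.0894 lat 0.0001 z 0.0866 F ax/lat/z -0.5 -1.3 1.0 op 0.181 [ 0.03 -0.23 -0.06]
hold 13.04 tip 0.0893 lat 0.0002 z 0.0863 F ax/lat/z 0.4 -2.1 1.0 op 0.182 [ 0.15 -0.33 -0.07]
```

The axial force is about zero, so this is a side contact in the bore and not the stop. I'll continue in 1 mm steps, watching the averaged axial force.

```bash
cat >> go3.py <<'E'
def ax(n=8):
    a=[]
    for _ in range(n): robot.sleep(.02); w=robot.sense()["wrist_force"]; a.append([w[:2]@cx,w[:2]@ly,w[2]])
    return np.mean(a,0).round(2)
E
python3 - <<'E'
from go3 import *
t=.0893; print(ax())
while t<.1005:
    t+=.001; r=robot.move_straight([*(m+(t-.15)*cx),.0868],vel=.012,contact_N=8); a=ax(5); rep(f"{t:.4f} {r} {a}")
    if a[0]<-5.5 or abs(a[1])>10 or abs(a[2]+2)>12: break
E
```

```text
[ 0.2  -2.38  1.08]
0.0903 False [-4.13 -0.94 -1.12] 13.53 tip 0.0895 lat 0.0005 z 0.0866 F ax/lat/z -4.8 -1.0 -0.8 op 0.183 [-0.64 -0.32 -0.04]
0.0913 False [-5.1  -0.53 -1.47] 13.87 tip 0.0902 lat 0.0005 z 0.0867 F ax/lat/z -4.6 -1.1 -1.9 op 0.183 [-0.89 -0.41 -0.06]
0.0923 False [-6.78 -0.34 -1.21] 14.2 tip 0.0907 lat 0.0005 z 0.0867 F ax/lat/z -6.4 0.4 -2.1 op 0.185 [-1.14 -0.34 -0.06]
```

The force slope is about 2.5 N/mm, which matches the stop's plunger. Pressing to about 9 N and holding.

Run:
```python
from go3 import *
t=.0923
while t<.098:
    t+=.0007; robot.move_straight([*(m+(t-.15)*cx),.0868],vel=.01); a=ax(5); rep(f"{t:.4f} {a}")
    if a[0]<-9: break
robot.sleep(.5); rep("held"); print(ax())
```

```text
0.0930 [-7.39 -0.5  -1.2 ] 14.53 tip 0.091 lat 0.0005 z 0.0867 F ax/lat/z -7.6 0.0 -1.0 op 0.181 [-1.29 -0.44  0.01]
0.0937 [-7.53 -0.47 -1.33] 14.87 tip 0.0913 lat 0.0006 z 0.0867 F ax/lat/z -7.9 -0.4 -0.4 op 0.181 [-1.4  -0.42  0.04]
0.0944 [-8.15 -0.6  -1.5 ] 15.2 tip 0.0916 lat 0.0006 z 0.0868 F ax/lat/z -7.9 -0.8 -1.1 op 0.184 [-1.58 -0.45 -0.04]
0.0951 [-9.13 -0.31 -1.45] 15.53 tip 0.0919 lat 0.0006 z 0.0868 F ax/lat/z -8.4 0.1 -2.1 op 0.183 [-1.73 -0.46  0.01]
held 16.03 tip 0.092 lat 0.0007 z 0.0868 F ax/lat/z -8.5 0.6 -0.7 op 0.186 [-1.75 -0.47  0.02]
[-9.19 -0.63 -1.15]
```

Run:
```python
from go3 import *
robot.move_straight([*(m+(.0915-.15)*cx),.0868],vel=.01); print(ax())
robot.grip(.6); robot.sleep(.3); rep("open"); print(ax())
p=robot.sense()["tcp_pos"]; robot.move_straight([p[0],p[1],.24],vel=.2); rep("up")
b=m-.12*cx; robot.goto([*b,.26],[np.pi,0,cl-np.pi]); rep("clear")
S,T=[robot.grab_frame(n) for n in("scene","top")]
for n,f in(("scene",S),("top",T)):
    X=cloud(f); H=cv2.cvtColor(f["image"],cv2.COLOR_RGB2HSV); red=cv2.inRange(H,(0,150,60),(6,255,255))>0
    k=red&(X[...,2]>.155)&(X[...,2]<.175)&(abs(X[...,1]-.2)<.15); print(n,"knob",X[k].mean(0).round(4))
    c=(X[...,:2]-m)@cx; l=(X[...,:2]-m)@ly; k=(abs(l)<.02)&(X[...,2]>.075)&(X[...,2]<.115)&(c<-.01)&(c>-.25)
    print(n,"rod back end",np.sort(c[k])[:5].round(4) if k.any() else None)
a=cv2.resize(T["image"][180:300,190:390],(800,480),interpolation=cv2.INTER_CUBIC); cv2.imwrite("pics/after.png",a[:,:,::-1])
```

```text
[-5.77 -0.5  -1.31]
open 17.54 tip 0.0915 lat 0.0 z 0.0868 F ax/lat/z -0.3 0.2 -0.0 op 0.601 [-0.02  0.03  0.05]
[-0.01  0.21  0.06]
up 18.59 tip 0.0919 lat 0.0007 z 0.2391 F ax/lat/z -0.5 -0.8 0.5 op 0.595 [-0.   -0.04  0.  ]
clear 18.96 tip 0.0282 lat 0.0008 z 0.2595 F ax/lat/z 1.0 0.3 -0.3 op 0.596 [-0.03 -0.02 -0.06]
scene knob [0.5642 0.2385 0.1619]
scene rod back end [-0.1512 -0.1509 -0.1507 -0.1506 -0.1506]
top knob [0.5607 0.2384 0.163 ]
top rod back end [-0.1508 -0.1503 -0.1478]
```

View pics/after.png

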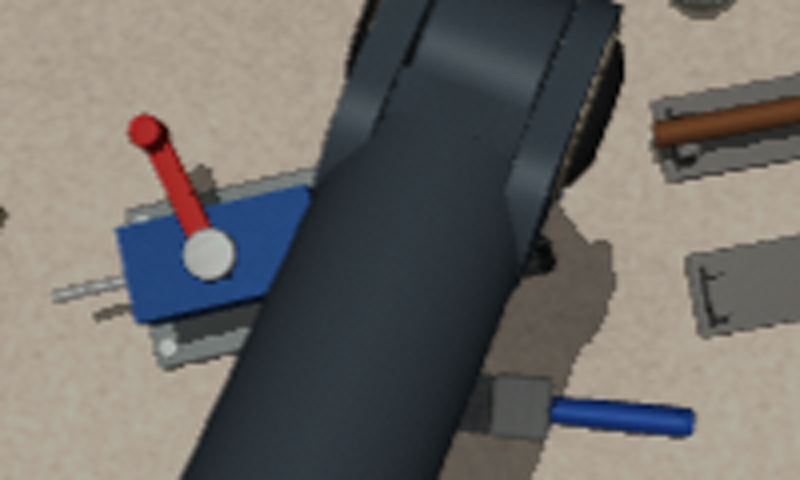

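The rod stayed put: its back end is 151 mm behind the mouth, so the tip is at 89 mm, at the stop. The lever is still open, with the knob at crop (147,131). Next I'll pinch the knob and swing it along its arc.

```bash
cat > go4.py <<'E'
from go3 import *
h=np.array([.4905,.205]); k0=np.array([.5625,.2385]); r=np.linalg.norm(k0-h); phi0=np.arctan2(*(k0-h)[::-1]); end=cl-np.pi/2+1.43
pose=lambda p:(h+r*np.array([np.cos(p),np.sin(p)]))
print("r",r,"lever0",phi0-cl+np.pi/2)
for p in(phi0,(phi0+end)/2,end):
    q=robot.inverse_kinematics([*pose(p),.153],[np.pi,0,p]); print(None if q is None else q.round(2))
robot.goto([*pose(phi0),.24],[np.pi,0,phi0])
if robot.move_straight([*pose(phi0),.153],vel=.1,contact_N=10): rep("UNEXPECTED"); raise SystemExit
robot.grip(0,25); rep("pinched")
for p in np.linspace(phi0,end,9)[1:]:
    robot.move_straight([*pose(p),.153],vel=.06,attitude=[np.pi,0,p]); s=robot.sense(); w=s["wrist_force"]
    v=s["tcp_pos"][:2]-h; print(round(s["t"],2),"lever",(np.arctan2(v[1],v[0])-cl+np.pi/2).round(3),w.round(1),round(s["opening"],3))
    if np.linalg.norm(w)>35: break
E
python3 go4.py
```

```text
r 0.07941190087134296 lever0 0.1867766236037216
[-0.89  0.5   0.58  1.81 -0.34  0.93 -1.3 ]
[-0.9   0.46  0.47  1.84 -0.26  0.9  -0.82]
[-0.9   0.39  0.38  1.92 -0.19  0.86 -0.32]
pinched 21.58 tip 0.2328 lat -0.079 z 0.1538 F ax/lat/z 0.1 -0.2 3.8 op 0.221 [ 0.16  0.13 -0.08]
21.94 lever 0.341 [-1.7 -0.7  5.8] 0.228
22.3 lever 0.497 [-2.6 -1.2  6.2] 0.226
22.66 lever 0.652 [-2.7 -1.7  5.8] 0.222
23.02 lever 0.808 [-2.7 -1.8  6.6] 0.222
23.38 lever 0.964 [-2.2 -2.7  6.7] 0.22
23.73 lever 1.121 [-3.6 -1.6  6.9] 0.215
24.09 lever 1.277 [-2.4 -2.   6.8] 0.222
24.45 lever 1.4 [ 4.5 -1.   1.5] 0.227
```

Run:
```python
from go3 import *
h=np.array([.4905,.205]); r=.0794
for a in(1.45,1.47):
    p=cl-np.pi/2+a; robot.move_straight([*(h+r*np.array([np.cos(p),np.sin(p)])),.153],vel=.02,attitude=[np.pi,0,p]); robot.sleep(.3)
    s=robot.sense(); v=s["tcp_pos"][:2]-h; print(a,(np.arctan2(v[1],v[0])-cl+np.pi/2).round(3),s["wrist_force"].round(1))
robot.grip(.6); p=robot.sense()["tcp_pos"]; robot.move_straight([p[0],p[1],.26],vel=.15)
robot.goto([.45,-.15,.35],[np.pi,0,1.2]); rep("clear")
S,T=[robot.grab_frame(n) for n in("scene","top")]
for n,f in(("scene",S),("top",T)):
    X=cloud(f); H=cv2.cvtColor(f["image"],cv2.COLOR_RGB2HSV); red=cv2.inRange(H,(0,150,60),(6,255,255))>0
    k=red&(X[...,2]>.155)&(X[...,2]<.175)&(abs(X[...,1]-.2)<.15)
    if k.any(): q=X[k].mean(0); print(n,"knob",q.round(4),"lever",np.arctan2(q[1]-h[1],q[0]-h[0])-cl+np.pi/2)
    c=(X[...,:2]-m)@cx; l=(X[...,:2]-m)@ly; k=(abs(l)<.02)&(X[...,2]>.075)&(X[...,2]<.115)&(c<-.01)&(c>-.25)
    print(n,"rod back end",np.sort(c[k])[:5].round(4) if k.any() else None)
cv2.imwrite("pics/end.png",S["image"][:,:,::-1])
```

```text
1.45 1.402 [ 8.7 -1.3 -0.6]
1.47 1.403 [12.4 -1.  -4.1]
clear 28.46 tip -0.1149 lat 0.125 z 0.3496 F ax/lat/z 0.1 -0.2 -0.5 op 0.601 [ 0.   -0.01 -0.03]
scene knob [0.4871 0.2814 0.1618] lever 1.366339778340952
scene rod back end [-0.1517 -0.1513 -0.1511 -0.1511 -0.1506]
top knob [0.484  0.2808 0.1632] lever 1.4078232851423653
top rod back end [-0.1512 -0.1509 -0.1507 -0.1504 -0.1497]
```

View pics/end.png

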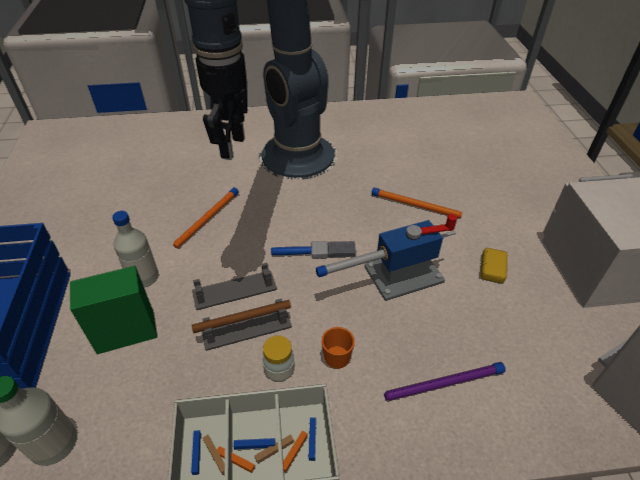

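The lever sits against its end stop (knob at pixel (452,222)). The rod is clamped in the bore with its cap at (321,271), the bystanders are where they were, and the arm is clear.

```bash
python3 -c "
from plant import robot
print(robot.close_job())"
```

```text
the job is handed in; nothing more can be done
None
```

The job is handed in, though the hand-in returned no verdict: the steel rod was pressed on the stop with about 9 N and let go, then the lever was closed to about 1.40 rad; the rod measured 89 mm deep, at the stop, before and after clamping, and the dowel and other things look undisturbed in the last picture.

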